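# Prop the guard flap and lock the test set for the road

### The arm

A 6-joint arm with a two-finger parallel gripper is mounted at the origin on the work surface. World frame = base frame: x ahead of the robot, y to its left, z up, the work surface at z = 0. Lengths are in m, angles in degrees, forces in N, time in s.
With the tool pointing down it reaches from about 0.35 to 0.875 m from the base axis. Payload 4.2 kg.
Tool frame: the origin (TCP) lies where the fingers leave the gripper's body, on its centre line; the fingertips stand 70 mm ahead of it and the grasp point (between the pads) lies 51 mm ahead of it; z points along the fingers, y is the direction in which the jaws open and shut (so a half turn about z gives the same grasp; the last joint's range is limited). The gripper opens to 87 mm and grips with 3 to 60 N. Pads are 19 mm wide; open, the fingers measure 117 mm over their backs; the gripper's body (75 mm by 190 mm) begins 51 mm behind the grasp point.
Start: joints at [-58.178, 22.042, 0.453, 0, -68.411, -14.817], TCP at [0.183, -0.598, 0.292] pointing down, gripper open.
Joint ranges: [-179.83, 179.83], [-69.29, 118.12], [-61.27, 80.66], [-181.25, 117.63], [-171.15, -9.14], [-177.46, 177.46]. Speed limits (degrees/s): [159.86, 159.86, 180, 180, 180, 180].

### API

Orientations are given as a 3x3 rotation matrix whose columns are the frame's x, y, z axes.
In Python, from station import sense, capture, camera_model, finish_job gives the robot as it stands.
- The arm moves only by the shell command python3 -m inch 'ROWS'. ROWS is JSON, a list of rows, each an object with "hand": the closure, from 0 (fully open) to 1 (shut); "slide": the shift along the world's x, y, z in cm, a list of three; "yaw": the turn about the world's z in rad. A call has 1 to 10 rows; each row is the pose to reach, as a shift and turn from the pose commanded when the call began; what a row does not reach only later rows make up. A row lasts 1/8 s, in which the tool goes at most 62.5 mm and 10.7 degrees, less where a joint would pass 70% of its speed; a pose out of reach is approached as far as the arm can. A call with a gripper value outside its range is refused whole. The fingers move at their own pace and stop on an object; the grip force is fixed at half the most. Time passes only in rows, so rows that repeat a pose let the fingers close. It gives the time, the measured TCP pose, the force and the opening at its end, in the units of the state.
- sense(): the state, without advancing time (a new reading comes with each control period).
- capture(name): name is "side" or "top"; returns the picture (400x640x3 uint8, blue, green, red); there is no depth.
- camera_model(name): a dict with "mtx" (3x3 intrinsics, pixels), "k1" (the pictures are not rectified: a ray, as slopes to the right and down, at radius r is drawn at 1 + k1 r^2 times it, then the intrinsics apply), "xyz" and "orientation" of the camera in the world. Camera axes: x right, y up, looking along -z (the intrinsics and any distortion apply to the point x, -y, -z); pixel columns grow to the right and rows downward; lengths in m; the calibration is good to about 2 mm. A picture is of the moment at which its call begins. camera_model takes no time and is no camera call.
- finish_job(): hands the job in, once; it reports no verdict.
The state is a dict: "time_s": time; "joints": joint angles; "joint_velocities": joint speeds; "effort": joint torques, N m; "tcp_pos": TCP position; "ee_rot": TCP orientation; "wrist_force": force on the tool from outside, world axes, zero at the start; "moment": the same for the moment, N m; "gripper_width": opening from 0.0 (shut) to 1.0 (fully open).
Only numpy, scipy, OpenCV 4.12 (cv2) and the standard library are available. Lean on these libraries where they do the work, as an engineer would, in place of code of your own. Each camera call takes 0.05 s, during which the arm holds its last target. There are 200 camera calls.

### The job

The bench test set on the table is sold and has to be locked for the road. Take the collared metal rod from its stand, lift the sprung guard flap with it and stand the rod in the hole in the panel, collar down on the panel, so that the flap stays propped open on the rod. Then turn the bar knob that was under the flap clockwise until it comes up firm at its stop and its slip clutch just gives, no further; be gentle with the flap and panel, and leave the other goods where they are.

Things in the scene. Friction and masses are not known exactly. Their poses are not given: they have to be found in the camera images.
- testset: Bench test set lying panel up, grey case 250 x 310 x 70 mm with an aluminium top panel, fixed to the table. Origin: centre of its underside. The panel's top is 70 mm above the origin. In its own frame: guard flap hinge along x at y=+40 mm, flap running towards -y; hole at (+40, +6) mm; knob axis at (-26, -52) mm.
- hinge_mid (a point): Middle of the guard flap's hinge axis (axis along the test set's x), 42 mm above the panel.
- guard_lip (a point): Middle of the free edge of the guard flap, half-way through its thickness. The flap is a flat dark steel plate 130 mm (along the hinge) x 118 mm (hinge to free edge) x 4 mm, 90 g. Shut it lies level 42 mm above the panel, so its underside is 40 mm above the panel and the sides and free edge are open. Hinge lugs stand 46 mm high beyond both ends of the hinge, 69 mm from its middle.
- guard (a joint): Opening angle of the guard flap in rad: 0 shut (level), grows as the free edge rises, stops at 1.75. A light spring and its weight shut it from every angle (0.3 to 0.7 N at the free edge). Propped on the fully seated rod it stands at about 1.4.
- socket (a point): Mouth of the round hole in the panel, on the panel's top, 34 mm from the hinge axis on the flap's side and 40 mm along the hinge (the test set's +x) from its middle. Diameter 15.8 mm, 22 mm deep, 2 mm chamfer. It lies under the shut flap.
- prop_mid (a point): Centre (half-way up) of the collared prop rod: plain metal, 154 mm long, about 0.25 kg (varies by a third), upright in its stand, z up the rod. From the bottom: spigot 14 mm in diameter, 18 mm long, tip tapered, for the hole; collar 52 mm in diameter, 6 mm thick (18 to 24 mm above the bottom); plain round stem 30 mm in diameter, 130 mm long, to grip. Top 77 mm above this point.
- prop_seat (a point): Point on the rod's axis at the underside of the collar, 59 mm below the rod's centre; fully seated it coincides with the mouth of the hole. The collar can carry the flap's free edge up, the flap then leaning on the stem; fingers or gripper parts wider than the stem can catch the flap's edge.
- stand: Fixed wooden block 60 x 60 x 45 mm on a 90 mm square foot plate, with the hole that the rod starts in (16 mm wide). Origin: centre of its underside; the collar rests on its top at 45 mm.
- knob_top (a point): Centre of the top of the black bar knob under the flap. The bar is 46 mm long along this point's x, 12 mm thick along its y, and reaches from 4 to 32 mm above the panel on a small hub (32 mm in diameter, 4 mm high). The knob axis is vertical, 92 mm from the hinge axis. It turns clockwise seen from above with about 0.05 Nm, and meets a firm stop at an unmarked angle somewhere between 0.4 and 1.2 rad from where it starts.
- knob (a joint): Slip of the knob's clutch in rad: how far the knob has slipped clockwise on its shaft. It stays at 0 while the knob turns freely; at the stop the clutch gives at about 0.5 Nm (grip firmly) and this grows. 0.05 to 0.6 is good, more has ground the clutch.
- headphones: Headphones lying flat, two 72 mm ear cups and a band; bystander.
- key: Telegraph key on a 140 x 80 mm wooden base, 46 mm high; bystander.
- jar: Closed jar, 64 mm in diameter, 85 mm high; bystander.
- spool: Grey spool, 60 mm in diameter, 44 mm high; bystander.
- carton: Closed cardboard carton 100 x 140 x 55 mm; bystander.
- adapter: Metal plug adapter 24 mm in diameter and 38 mm high, standing loose on the test set's panel near its far left corner (+75, +110 mm); bystander.
Things that resemble listed ones, but are neither listed nor needed, are in the scene too. There is more than one size of the part that bears prop_mid; the job needs the middle-sized.

How it is judged:
By the outcome, as a careful person would: the job done as asked, in the order asked, and still so for the second after the job is handed in, with the robot touching nothing.
It also fails if it takes over 72 s, if anything falls off the work surface, if the arm or the gripper's body presses on something with over 40 N, if the wrist force passes 120 N, or if a joint passes its speed limit or range.

## Working session

There is one attempt and no reset: what is moved stays moved. The work goes in short steps, Python scripts to look and compute and a shell command to move; the robot and the scene stay as the last step left them, time stands still between calls to the robot, and variables do not carry over. Pictures are saved under pics/ and viewed, about 8 in all and at most 12, crops included, and the job is handed in when it is done.

```bash
mkdir -p pics; cat > h.py <<'E'
import numpy as np, cv2
from station import sense, capture, camera_model
def ray(name,u,v):
    m=camera_model(name);K=np.array(m["mtx"]);R=np.array(m["orientation"]);c=np.array(m["xyz"])
    d=np.array([(u-K[0,2])/K[0,0],(v-K[1,2])/K[1,1]]);s=d.copy()
    for _ in range(20): s=d/(1+m["k1"]*(s@s))
    return c,R@np.array([s[0],-s[1],-1])
def at_z(name,u,v,z):
    c,d=ray(name,u,v);return c+d*(z-c[2])/d[2]
def proj(name,p):
    m=camera_model(name);K=np.array(m["mtx"]);R=np.array(m["orientation"])
    q=R.T@(np.array(p)-m["xyz"]);s=np.array([q[0],-q[1]])/-q[2];s=s*(1+m["k1"]*(s@s))
    return K[:2,:2]@s+K[:2,2]
def tri(a,b):
    (c1,d1),(c2,d2)=ray(*a),ray(*b)
    t=np.linalg.lstsq(np.c_[d1,-d2],c2-c1,rcond=None)[0]
    p,q=c1+t[0]*d1,c2+t[1]*d2;return (p+q)/2,np.linalg.norm(p-q)
def snap(name,f,crop=None,scale=1):
    im=capture(name);cv2.imwrite("pics/raw_"+f,im)
    if crop: x0,y0,x1,y1=crop;im=im[y0:y1,x0:x1]
    cv2.imwrite("pics/"+f,cv2.resize(im,None,fx=scale,fy=scale,interpolation=cv2.INTER_CUBIC))
E
python3 - <<'E'
from h import *
snap("top","t0.png",None,1.25);snap("side","s0.png",None,1.25)
for n in("top","side"):
    m=camera_model(n);print(n,m["xyz"],m["k1"],np.round(m["mtx"],1).tolist(),np.round(m["orientation"],3).tolist())
s=sense();print(s["tcp_pos"],np.round(s["ee_rot"],3),s["wrist_force"],s["gripper_width"])
E
```

```text
top [ 0.37296556 -0.00594503  1.59972515] -0.023662509817206415 [[447.0, 0.0, 327.9], [0.0, 447.0, 199.8], [0.0, 0.0, 1.0]] [[0.015, 0.993, -0.116], [-1.0, 0.016, 0.003], [0.005, 0.116, 0.993]]
side [-0.01244182  0.72432266  1.07670122] -0.11775416976995996 [[507.8, 0.0, 316.3], [0.0, 507.8, 189.0], [0.0, 0.0, 1.0]] [[-0.801, 0.438, -0.409], [-0.599, -0.597, 0.534], [-0.01, 0.672, 0.74]]
[ 0.18268831 -0.59728455  0.29128416] [[-0.956 -0.292 -0.001]
 [-0.292  0.956  0.002]
 [ 0.     0.002 -1.   ]] [-0.13031024 -0.83649863 -0.27791566] 1.0012655581692969
```

View pics/t0.png

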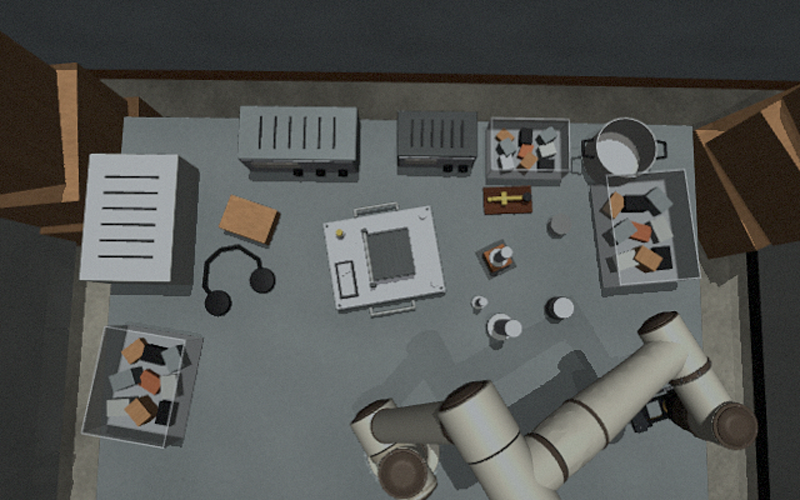

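View pics/s0.png

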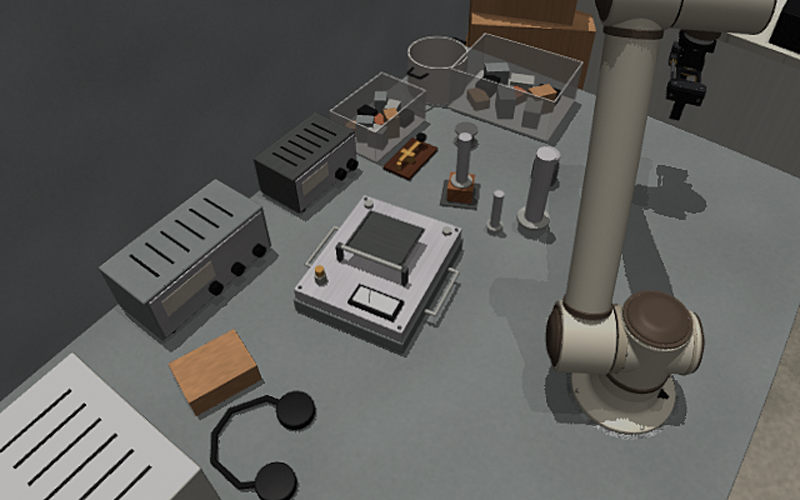

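The top view (800 px wide) shows the test set at about (384,258), with its hinge on the left side, the adapter at (340,233) and the meter at (345,279). The middle rod stands in its stand at (500,255). A small rod is at (480,302) and a large one at (508,327). I'll zoom in to get precise pixels.

```bash
python3 - <<'E'
import cv2
im=cv2.imread("pics/raw_t0.png")[155:260,250:425]
cv2.imwrite("pics/t0z.png",cv2.resize(im,None,fx=4.5,fy=4.5,interpolation=cv2.INTER_CUBIC))
im=cv2.imread("pics/raw_s0.png")[95:285,230:420]
cv2.imwrite("pics/s0z.png",cv2.resize(im,None,fx=3.1,fy=3.1,interpolation=cv2.INTER_CUBIC))
E
```

```text
(no output)
```

View pics/t0z.png

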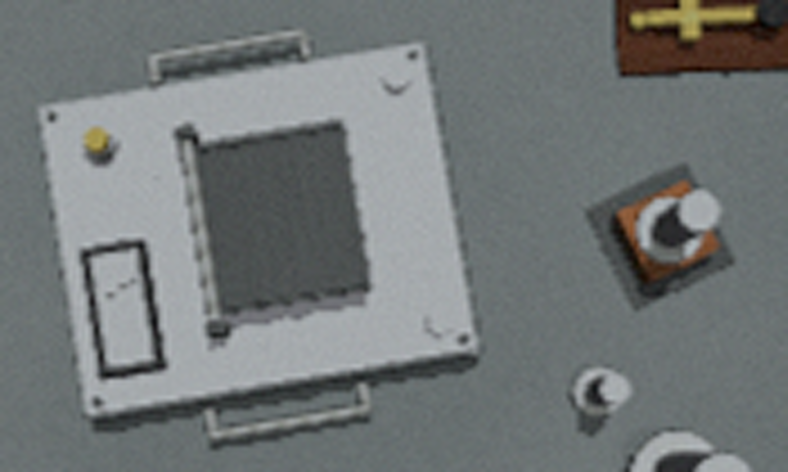

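View pics/s0z.png

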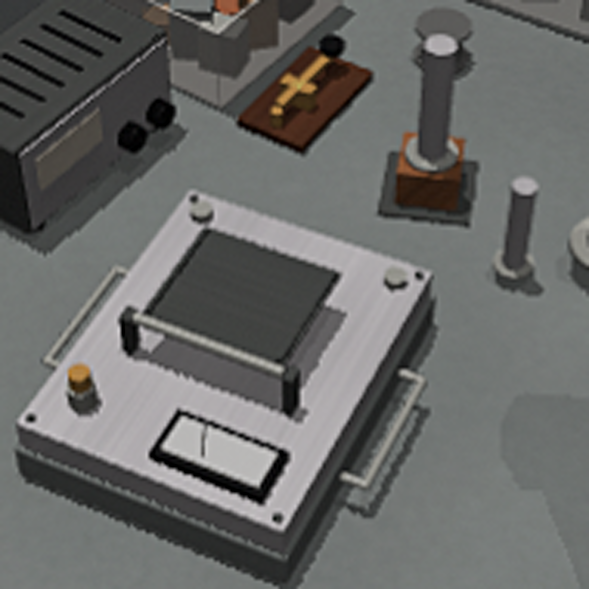

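The top zoom gives the panel corners at (40,105), (427,43), (480,350) and (88,420), the flap lip corners at (343,121) and (372,292), and the rod top at (699,210). In the side zoom the rod top is at (440,45), and the lip corners are at (208,230) and (340,272).

```bash
python3 - <<'E'
from h import *
T=lambda u,v:("top",250+(u+.5)/4.5-.5,155+(v+.5)/4.5-.5)
S=lambda u,v:("side",230+(u+.5)/3.1-.5,95+(v+.5)/3.1-.5)
pc=[at_z(*T(*p),.07) for p in[(40,105),(427,43),(480,350),(88,420)]]   # (+x,+y),(+x,-y),(-x,-y),(-x,+y)
print("panel",np.round(pc,4),"c",np.mean(pc,0),"sides",[round(np.linalg.norm(pc[i]-pc[i-1]),4) for i in range(4)])
ey=(pc[0]+pc[3]-pc[1]-pc[2]);print("yaw",np.degrees(np.arctan2(-ey[0],ey[1])))
ex=(pc[0]+pc[1]-pc[2]-pc[3]);print("yaw x",np.degrees(np.arctan2(ex[1],ex[0])))
for a,b in[((343,121),(208,230)),((372,292),(340,272)),((699,210),(440,45)),((427,43),(192,193)),((480,350),(432,277)),((40,105),(18,435))]:
    p,e=tri(T(*a),S(*b));print(np.round(p,4),round(e,4))
# rod: top cap centre, foot plate centre
print("rodtop z.181",at_z(*T(699,210),.181),at_z(*S(440,45),.181))
f=[at_z(*T(*p),.005) for p in[(587,212),(686,166),(734,262),(638,308)]];print("foot c",np.mean(f,0))
for n in(0,1,2,3):pass
E
```

```text
panel [[ 0.6246  0.2308  0.07  ]
 [ 0.6779 -0.0667  0.07  ]
 [ 0.4415 -0.1095  0.07  ]
 [ 0.3841  0.1866  0.07  ]] c [0.5320036  0.06031436 0.07      ] sides [np.float64(0.2446), np.float64(0.3022), np.float64(0.2402), np.float64(0.3016)]
yaw 10.562396077069762
yaw x 10.345046576569118
[ 0.6098 -0.0029  0.1064] 0.0006
[ 0.4831 -0.0251  0.1139] 0.0045
[ 0.5392 -0.2571  0.1785] 0.0015
[ 0.6803 -0.0667  0.0604] 0.0012
[ 0.4431 -0.1095  0.0601] 0.0026
[0.6263 0.2327 0.0512] 0.0033
rodtop z.181 [ 0.53822299 -0.25700285  0.181     ] [ 0.53833795 -0.25400642  0.181     ]
foot c [ 0.53669935 -0.25788049  0.005     ]
```

```bash
python3 - <<'E'
from h import *
S=lambda u,v:("side",230+(u+.5)/3.1-.5,95+(v+.5)/3.1-.5)
print("big top",tri(("top",513/1.25,328/1.25),("side",548/1.25,154/1.25)))
print("jar",tri(("top",565/1.25,306/1.25),("side",548/1.25,150/1.25)))
print([np.round(at_z(*S(*p),.07),4) for p in[(192,193),(432,277),(18,435)]])
s=sense();t=np.array([.539,-.2595,.30]);print((t-s["tcp_pos"])*100)
E
python3 -m inch '[{"hand":0,"slide":[0,0,10],"yaw":0.18},{"hand":0,"slide":[0,0,10],"yaw":0.36},{"hand":0,"slide":[6,4,10],"yaw":0.54},{"hand":0,"slide":[11,9,10],"yaw":0.72},{"hand":0,"slide":[16,14,10],"yaw":0.9},{"hand":0,"slide":[21,19,10],"yaw":1.08},{"hand":0,"slide":[26,24,10],"yaw":1.26},{"hand":0,"slide":[31,29,10],"yaw":1.456},{"hand":0,"slide":[35.6,33.8,8],"yaw":1.456},{"hand":0,"slide":[35.6,33.8,8],"yaw":1.456}]'
```

```text
big top (array([ 0.34445041, -0.26650245,  0.21976435]), np.float64(0.00204090603914749))
jar (array([ 0.40407943, -0.43144802,  0.08946567]), np.float64(0.0011829348514899888))
[array([ 0.6743, -0.059 ,  0.07  ]), array([ 0.4398, -0.1008,  0.07  ]), array([0.6132, 0.241 , 0.07  ])]
[35.63116936 33.77845524  0.87158408]
time_s: 1.35
tcp_pos: [0.5399, -0.2577, 0.3716]
ee_rot: [[0.182, -0.983, -0.001], [-0.983, -0.182, 0.0], [-0.0, 0.001, -1.0]]
wrist_force: [0.8, -1.0, 0.1]
gripper_width: 0.996
```

```bash
python3 -m inch '[{"hand":0,"slide":[0,0,-5],"yaw":0},{"hand":0,"slide":[0,0,-10],"yaw":0},{"hand":0,"slide":[0,0,-13],"yaw":0},{"hand":0,"slide":[0,0,-15.3],"yaw":0},{"hand":0,"slide":[0,0,-15.3],"yaw":0}]'
python3 - <<'E'
from h import *
snap("top","t1.png",(340,150,460,260),4);snap("side","s1.png",(330,80,440,190),4)
a=cv2.imread("pics/t1.png");b=cv2.imread("pics/s1.png");b=cv2.copyMakeBorder(b,0,0,0,0,0)
cv2.imwrite("pics/ts1.png",cv2.resize(np.hstack([a[:440],b[:440]]),None,fx=.85,fy=.85))
E
```

```text
time_s: 1.98
tcp_pos: [0.5376, -0.2593, 0.2168]
ee_rot: [[0.181, -0.984, -0.006], [-0.984, -0.181, 0.001], [-0.002, 0.005, -1.0]]
wrist_force: [0.2, 0.1, 0.2]
gripper_width: 0.998
```

View pics/ts1.png

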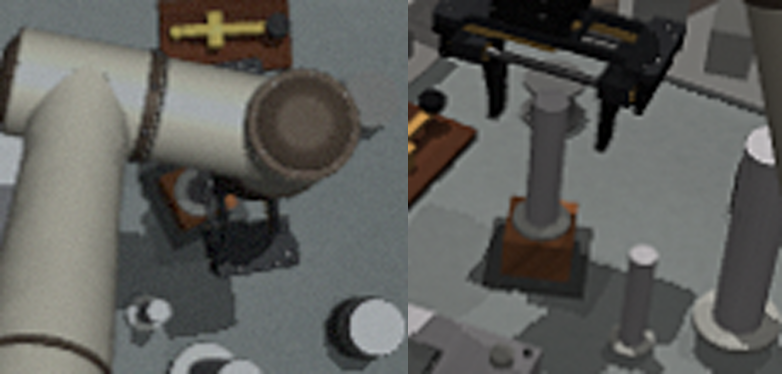

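The side view shows the rod stem (545,150) between the open fingers (490,90) and (605,120). The body's long side lies along the jaw direction. I'll close the gripper.

```bash
python3 -m inch '[{"hand":1,"slide":[0,0,0],"yaw":0},{"hand":1,"slide":[0,0,0],"yaw":0},{"hand":1,"slide":[0,0,0],"yaw":0},{"hand":1,"slide":[0,0,0],"yaw":0},{"hand":1,"slide":[0,0,0],"yaw":0},{"hand":1,"slide":[0,0,0],"yaw":0}]'
```

```text
time_s: 2.82
tcp_pos: [0.5388, -0.2597, 0.2192]
ee_rot: [[0.181, -0.983, -0.0], [-0.983, -0.181, 0.0], [-0.0, 0.0, -1.0]]
wrist_force: [0.3, 0.0, 0.5]
gripper_width: 0.403
```

```bash
python3 -m inch '[{"hand":1,"slide":[0,0,0],"yaw":0},{"hand":1,"slide":[0,0,0],"yaw":0},{"hand":1,"slide":[0,0,0],"yaw":0}]'
```

```text
time_s: 3.2
tcp_pos: [0.5387, -0.2597, 0.2192]
ee_rot: [[0.181, -0.983, -0.0], [-0.983, -0.181, 0.0], [-0.0, 0.0, -1.0]]
wrist_force: [-0.7, 0.5, -0.1]
gripper_width: 0.338
```

```bash
python3 -m inch '[{"hand":1,"slide":[0,0,3],"yaw":0},{"hand":1,"slide":[0,0,7],"yaw":0},{"hand":1,"slide":[0,0,10],"yaw":0},{"hand":1,"slide":[1,4,10],"yaw":0},{"hand":1,"slide":[2.2,9,10],"yaw":0},{"hand":1,"slide":[3.5,14,10],"yaw":0},{"hand":1,"slide":[5,18.5,10],"yaw":0},{"hand":1,"slide":[5.4,20.9,10],"yaw":0},{"hand":1,"slide":[5.4,20.9,10],"yaw":0},{"hand":1,"slide":[5.4,20.9,10],"yaw":0}]'
python3 - <<'E'
from h import *
s=sense();p=np.array(s["tcp_pos"]);print(p)
snap("side","s2.png",(270,70,440,230),4.5);snap("top","t2.png",(250,130,430,260),4)
for off in(-.174,-.150,-.174-.018):print(off,(proj("side",p+[-.0005,.003,off])-[270,70])*4.5,(proj("top",p+[-.0005,.003,off])-[250,130])*4)
E
```

```text
time_s: 4.45
tcp_pos: [0.5925, -0.0509, 0.3186]
ee_rot: [[0.181, -0.984, -0.001], [-0.984, -0.181, -0.0], [-0.0, 0.001, -1.0]]
wrist_force: [-0.1, 0.9, -2.1]
gripper_width: 0.337
[ 0.59248307 -0.05090727  0.31864504]
-0.174 [188.31680823 368.29150923] [357.88888901 221.24292546]
-0.15 [187.64605427 338.4296587 ] [358.79741095 216.84101161]
-0.19199999999999998 [188.80911049 390.19004443] [357.22657706 224.45188689]
```

View pics/s2.png

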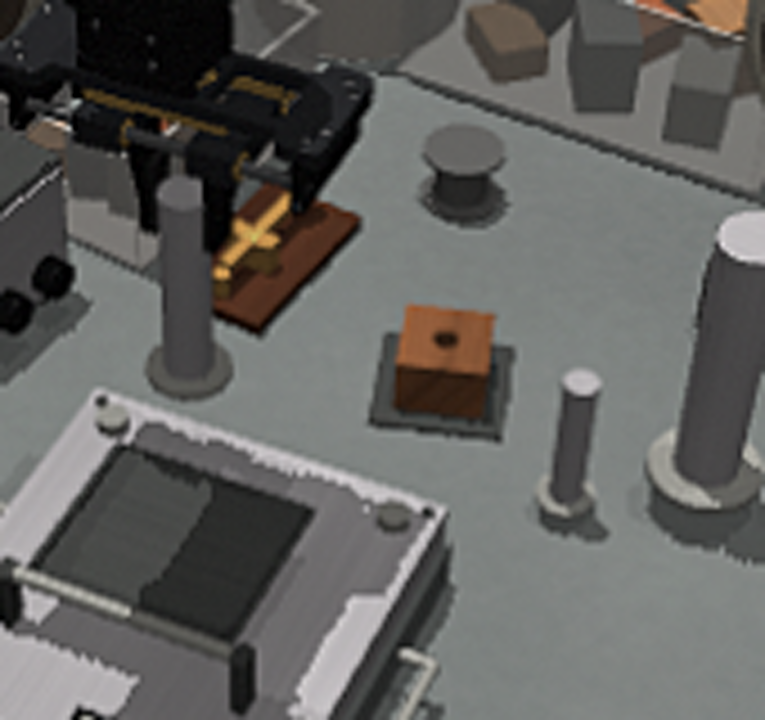

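The side view shows the rod held upright. Its collar is at (189,370), and I predicted (188,368). Before entering I'll check the flap model against the lip corners seen at (125,447) and (312,513).

```bash
cat >> h.py <<'E'
O=np.array([.532,.0613]);YAW=np.radians(10.45)
def W(x,y,z): # test-set mm -> world
    c,s=np.cos(YAW),np.sin(YAW);return np.array([*(O+np.array([[c,-s],[s,c]])@[x/1e3,y/1e3]),z])
E
python3 - <<'E'
from h import *
for x,y in[(65,-78),(-65,-78),(-65,36),(65,36)]:
    p=W(x,y,.114);print((proj("side",p)-[270,70])*4.5,((proj("top",p)-[250,155])*4.5))
for x,y in[(121,-151),(-121,-151),(121,151),(-121,151)]:
    p=W(x,y,.07);print((proj("side",p)-[270,70])*4.5)
E
```

```text
[119.80305302 434.92958863] [342.41411499 117.61845718]
[319.3107843  504.72254143] [371.58777608 288.83427681]
[232.68372462 642.08041042] [219.47214819 314.42305736]
[ 25.33692662 564.32297819] [191.74756555 142.66063462]
[ 98.25993814 382.9672081 ]
[452.20127022 504.47682498]
[-157.83211186  722.84755222]
[232.82133495 883.69030769]
```

```bash
sed -i 's/^O=.*;YAW/O=np.array([.5305,.062]);YAW/' h.py; python3 - <<'E'
from h import *
c=np.array([.5926,-.0508,.3188])
def t(d,h,n=""):
    p=W(40,40-d,.07+h*1e-3+.174)-[-.0005,.003,0];print(n,np.round((p-c)*100,2))
t(160,24,"pre");t(138,24,"in")
for a in(0,.15,.3,.45,.6,.75,.9,1.05,1.2,1.3,1.38):t(118*np.cos(a)+2*np.sin(a)+20,36+118*np.sin(a)-2*np.cos(a),a)
t(34,152,"over");t(34,5,"low");t(34,0)
E
```

```text
pre [-0.05 -0.1  -5.08]
in [-0.45  2.07 -5.08]
0 [-0.45  2.07 -4.08]
0.15 [-0.47  2.17 -2.31]
0.3 [-0.53  2.53 -0.58]
0.45 [-0.65  3.14  1.07]
0.6 [-0.8   3.98  2.62]
0.75 [-1.    5.05  4.02]
0.9 [-1.23  6.3   5.24]
1.05 [-1.49  7.73  6.26]
1.2 [-1.78  9.28  7.05]
1.3 [-1.98 10.38  7.44]
1.38 [-2.15 11.28  7.67]
over [-2.34 12.3   7.72]
low [-2.34 12.3  -6.98]
 [-2.34 12.3  -7.48]
```

```bash
python3 -m inch '[{"hand":1,"slide":[0,-0.1,-2],"yaw":0},{"hand":1,"slide":[0,-0.1,-4],"yaw":0},{"hand":1,"slide":[0,-0.1,-5.1],"yaw":0},{"hand":1,"slide":[-0.1,0.5,-5.1],"yaw":0},{"hand":1,"slide":[-0.3,1.3,-5.1],"yaw":0},{"hand":1,"slide":[-0.45,2.1,-5.1],"yaw":0},{"hand":1,"slide":[-0.45,2.1,-5.1],"yaw":0}]'
python3 -m inch '[{"hand":1,"slide":[0,0,0.5],"yaw":0},{"hand":1,"slide":[0,0,1],"yaw":0},{"hand":1,"slide":[0,0.05,1.9],"yaw":0},{"hand":1,"slide":[0,0.1,2.8],"yaw":0},{"hand":1,"slide":[-0.05,0.25,3.7],"yaw":0},{"hand":1,"slide":[-0.1,0.45,4.5],"yaw":0},{"hand":1,"slide":[-0.1,0.45,4.5],"yaw":0}]'
python3 - <<'E'
from h import *
snap("side","s3.png",(260,90,390,220),4.5)
E
```

```text
time_s: 5.42
tcp_pos: [0.5884, -0.0288, 0.2689]
ee_rot: [[0.182, -0.983, 0.001], [-0.983, -0.182, 0.0], [-0.0, -0.001, -1.0]]
wrist_force: [-0.2, -0.3, -2.2]
gripper_width: 0.335
time_s: 6.3
tcp_pos: [0.5876, -0.025, 0.3143]
ee_rot: [[0.181, -0.983, 0.002], [-0.983, -0.181, 0.0], [0.0, -0.002, -1.0]]
wrist_force: [0.2, 0.2, -2.7]
gripper_width: 0.334
```

View pics/s3.png

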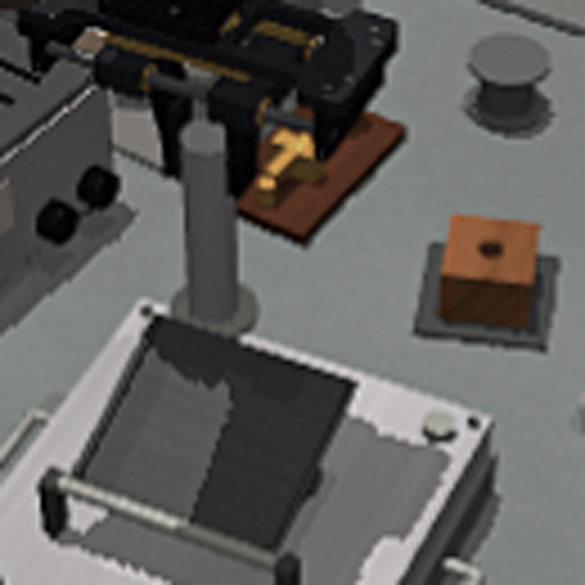

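The flap rides on the collar, with its lip against the collar at (215,320). I'll continue along the arc.

```bash
python3 -m inch '[{"hand":1,"slide":[-0.05,0.3,0.85],"yaw":0},{"hand":1,"slide":[-0.1,0.6,1.65],"yaw":0},{"hand":1,"slide":[-0.2,1.0,2.45],"yaw":0},{"hand":1,"slide":[-0.3,1.45,3.2],"yaw":0},{"hand":1,"slide":[-0.35,1.95,3.95],"yaw":0},{"hand":1,"slide":[-0.45,2.5,4.6],"yaw":0},{"hand":1,"slide":[-0.6,3.1,5.25],"yaw":0},{"hand":1,"slide":[-0.7,3.75,5.8],"yaw":0},{"hand":1,"slide":[-0.8,4.5,6.35],"yaw":0},{"hand":1,"slide":[-0.95,5.2,6.85],"yaw":0}]'
python3 -m inch '[{"hand":1,"slide":[-0.15,0.8,0.4],"yaw":0},{"hand":1,"slide":[-0.3,1.55,0.8],"yaw":0},{"hand":1,"slide":[-0.4,2.1,1.0],"yaw":0},{"hand":1,"slide":[-0.5,2.65,1.2],"yaw":0},{"hand":1,"slide":[-0.6,3.1,1.3],"yaw":0},{"hand":1,"slide":[-0.65,3.55,1.4],"yaw":0},{"hand":1,"slide":[-0.75,4.05,1.45],"yaw":0},{"hand":1,"slide":[-0.85,4.55,1.45],"yaw":0},{"hand":1,"slide":[-0.85,4.55,1.45],"yaw":0}]'
python3 - <<'E'
from h import *
snap("side","s4.png",(220,40,380,220),3.3);snap("top","t4.png",(250,130,390,270),4)
a=cv2.imread("pics/s4.png");b=cv2.resize(cv2.imread("pics/t4.png"),None,fx=.48,fy=.48)
cv2.imwrite("pics/st4.png",np.hstack([a,cv2.copyMakeBorder(b,0,a.shape[0]-b.shape[0],0,0,0)]))
E
```

```text
time_s: 7.6
tcp_pos: [0.5778, 0.0274, 0.382]
ee_rot: [[0.181, -0.983, 0.0], [-0.983, -0.181, 0.0], [-0.0, -0.0, -1.0]]
wrist_force: [-0.1, 0.8, -3.1]
gripper_width: 0.34
time_s: 8.72
tcp_pos: [0.5693, 0.0727, 0.3963]
ee_rot: [[0.182, -0.983, 0.0], [-0.983, -0.182, 0.0], [-0.0, -0.0, -1.0]]
wrist_force: [-1.1, -0.3, -3.0]
gripper_width: 0.336
```

View pics/st4.png

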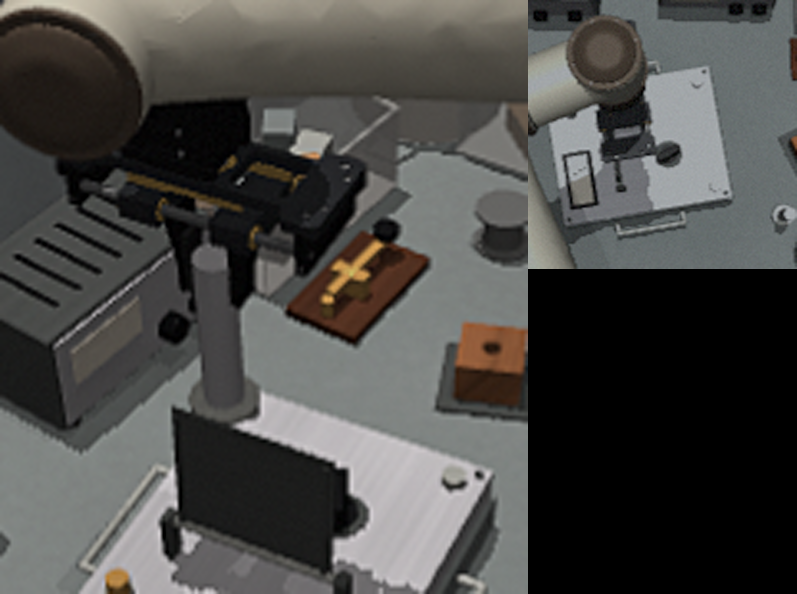

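The flap stands nearly upright against the rod, with its lip at (175,410)–(345,465) in the side part. The knob is now exposed at (667,153) in the top part. I'll zoom on the saved frames to measure the knob, which will also refine the test set pose.

```bash
python3 - <<'E'
from h import *
im=cv2.imread("pics/raw_t4.png")
a=cv2.resize(im[190:230,300:350],None,fx=10,fy=10,interpolation=cv2.INTER_CUBIC)
b=cv2.resize(im[150:250,255:370],None,fx=4,fy=4,interpolation=cv2.INTER_CUBIC)
H=max(a.shape[0],b.shape[0]);pad=lambda x:cv2.copyMakeBorder(x,0,H-x.shape[0],0,0,0)
cv2.imwrite("pics/k4.png",cv2.resize(np.hstack([pad(a),pad(b)]),None,fx=.8,fy=.8))
for x,y,z in[(-26,-52,.102),(-26,-52,.07),(40,6,.07)]:
    print((proj("top",W(x,y,z))-[300,190])*8,proj("top",W(x,y,z)))
for x,y in[(121,-151),(-121,-151),(-121,151)]:print((proj("top",W(x,y,.07))-[255,150])*3.2+[400,0])
E
```

```text
[181.96537398 158.09265154] [322.74567175 209.76158144]
[182.45150098 165.10522362] [322.80643762 210.63815295]
[24.51150528 37.02762723] [303.06393816 194.6284534 ]
[684.44493459  46.18616844]
[723.09771903 266.06005868]
[443.48502668 313.3371605 ]
```

View pics/k4.png

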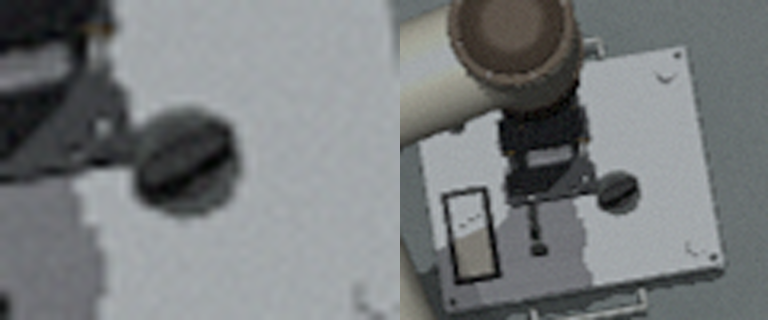

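The knob dial is centred at (186,160), within 0.5 raw px of the model. Its bar lies about 17° off the test set's y axis, and the panel corners agree to within 1 px. I'll lower the rod to just above the hole, then feel it in.

```bash
python3 -m inch '[{"hand":1,"slide":[0,-0.1,-1.5],"yaw":0},{"hand":1,"slide":[0,-0.1,-3.5],"yaw":0},{"hand":1,"slide":[0,-0.1,-5.5],"yaw":0},{"hand":1,"slide":[0,-0.1,-7.5],"yaw":0},{"hand":1,"slide":[0,-0.1,-9.5],"yaw":0},{"hand":1,"slide":[0,-0.1,-11.5],"yaw":0},{"hand":1,"slide":[0,-0.1,-13],"yaw":0},{"hand":1,"slide":[0,-0.1,-13],"yaw":0},{"hand":1,"slide":[0,-0.1,-13],"yaw":0}]'
python3 -m inch '[{"hand":1,"slide":[0,0,-0.2],"yaw":0},{"hand":1,"slide":[0,0,-0.4],"yaw":0},{"hand":1,"slide":[0,0,-0.6],"yaw":0},{"hand":1,"slide":[0,0,-0.7],"yaw":0},{"hand":1,"slide":[0,0,-0.7],"yaw":0}]'
```

```text
time_s: 9.95
tcp_pos: [0.5697, 0.0714, 0.2667]
ee_rot: [[0.181, -0.983, 0.001], [-0.983, -0.181, 0.0], [0.0, -0.001, -1.0]]
wrist_force: [0.7, -0.6, -2.1]
gripper_width: 0.336
time_s: 10.58
tcp_pos: [0.5697, 0.0715, 0.2595]
ee_rot: [[0.181, -0.983, 0.001], [-0.983, -0.181, 0.0], [-0.0, -0.001, -1.0]]
wrist_force: [0.7, -0.5, -2.2]
gripper_width: 0.336
```

```bash
python3 -m inch '[{"hand":1,"slide":[0,0,-0.2],"yaw":0},{"hand":1,"slide":[0,0,-0.4],"yaw":0},{"hand":1,"slide":[0,0,-0.6],"yaw":0},{"hand":1,"slide":[0,0,-0.6],"yaw":0}]'
python3 -m inch '[{"hand":1,"slide":[0,0,-0.2],"yaw":0},{"hand":1,"slide":[0,0,-0.4],"yaw":0},{"hand":1,"slide":[0,0,-0.6],"yaw":0},{"hand":1,"slide":[0,0,-0.75],"yaw":0},{"hand":1,"slide":[0,0,-0.75],"yaw":0}]'
```

```text
time_s: 11.08
tcp_pos: [0.5699, 0.0716, 0.2533]
ee_rot: [[0.181, -0.983, 0.002], [-0.983, -0.181, 0.001], [-0.0, -0.002, -1.0]]
wrist_force: [3.7, 0.5, -2.0]
gripper_width: 0.339
time_s: 11.7
tcp_pos: [0.5698, 0.0715, 0.2458]
ee_rot: [[0.181, -0.983, 0.001], [-0.983, -0.181, 0.0], [-0.0, -0.001, -1.0]]
wrist_force: [5.1, 0.2, -1.6]
gripper_width: 0.335
```

```bash
python3 -m inch '[{"hand":1,"slide":[0.08,0,-0.05],"yaw":0},{"hand":1,"slide":[0.08,0,-0.1],"yaw":0},{"hand":1,"slide":[0.08,0,-0.15],"yaw":0},{"hand":1,"slide":[0.08,0,-0.15],"yaw":0}]'
python3 -m inch '[{"hand":1,"slide":[0,0,-0.05],"yaw":0},{"hand":1,"slide":[0,0,-0.1],"yaw":0},{"hand":1,"slide":[0,0,-0.1],"yaw":0}]'
```

```text
time_s: 12.2
tcp_pos: [0.5702, 0.0714, 0.2443]
ee_rot: [[0.181, -0.983, 0.0], [-0.983, -0.181, 0.0], [-0.0, -0.0, -1.0]]
wrist_force: [4.8, 2.1, -0.7]
gripper_width: 0.334
time_s: 12.58
tcp_pos: [0.5703, 0.0715, 0.2442]
ee_rot: [[0.181, -0.983, 0.001], [-0.983, -0.181, 0.0], [0.0, -0.001, -1.0]]
wrist_force: [2.7, 1.5, 5.3]
gripper_width: 0.337
```

The rod has seated: +5 N upward at TCP z 0.2442, where 0.244 was expected. I'll open, back off away from the flap and rise.

```bash
python3 -m inch '[{"hand":0,"slide":[0,0,0],"yaw":0},{"hand":0,"slide":[0,0,0],"yaw":0},{"hand":0,"slide":[0,0,0],"yaw":0},{"hand":0,"slide":[0,0,0],"yaw":0},{"hand":0,"slide":[0,0,0],"yaw":0},{"hand":0,"slide":[0,0,0],"yaw":0},{"hand":0,"slide":[0,0,0],"yaw":0},{"hand":0,"slide":[0,0,0],"yaw":0}]'
python3 -m inch '[{"hand":0,"slide":[0.4,-2,0],"yaw":0},{"hand":0,"slide":[0.8,-4,0],"yaw":0},{"hand":0,"slide":[1.3,-7,0.5],"yaw":0},{"hand":0,"slide":[1.8,-10,3],"yaw":0},{"hand":0,"slide":[2.4,-13,8],"yaw":0},{"hand":0,"slide":[2.6,-14,8],"yaw":0},{"hand":0,"slide":[2.6,-14,8],"yaw":0}]'
python3 - <<'E'
from h import *
snap("side","s5.png",(220,60,400,260),2.9);snap("top","t5.png",(290,165,360,235),4)
a=cv2.imread("pics/s5.png");b=cv2.imread("pics/t5.png")
cv2.imwrite("pics/st5.png",np.hstack([a,cv2.copyMakeBorder(b,0,a.shape[0]-b.shape[0],0,0,0)]))
print(sense()["tcp_pos"])
for x,y,z in((40,6,.07),(40,6,.206)):print((proj("side",W(x,y,z))-[220,60])*2.9,(proj("top",W(x,y,z))-[290,165])*4+[522,0])
E
```

```text
time_s: 13.58
tcp_pos: [0.5701, 0.0714, 0.2433]
ee_rot: [[0.181, -0.983, -0.0], [-0.983, -0.181, 0.0], [-0.0, 0.0, -1.0]]
wrist_force: [0.4, 0.7, 0.3]
gripper_width: 0.996
time_s: 14.45
tcp_pos: [0.5957, -0.0702, 0.3227]
ee_rot: [[0.178, -0.984, -0.001], [-0.984, -0.178, 0.001], [-0.001, 0.001, -1.0]]
wrist_force: [0.1, 0.5, -1.5]
gripper_width: 1.002
[ 0.59541841 -0.06892544  0.32179003]
[205.91120974 412.85728887] [574.25575264 118.51381362]
[198.30221243 306.47515587] [565.57150982  96.43551317]
```

View pics/st5.png

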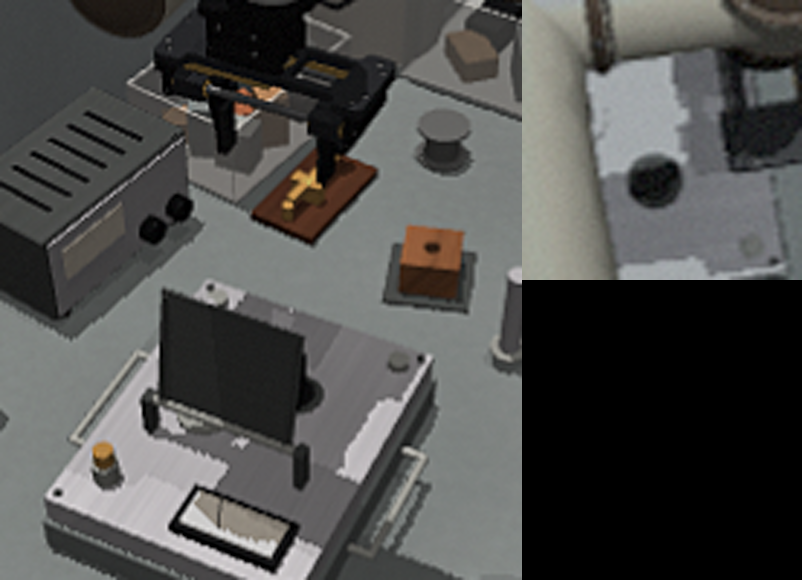

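The flap stands propped open on the rod (rod hidden behind it in the side view), and the knob is clear at (655,180). Next I'll go above the knob.

```bash
python3 -m inch '[{"hand":0,"slide":[-2,1.8,0],"yaw":-0.03},{"hand":0,"slide":[-4,3.7,0],"yaw":-0.06},{"hand":0,"slide":[-6,5.6,0],"yaw":-0.06},{"hand":0,"slide":[-8,7.45,0],"yaw":-0.06},{"hand":0,"slide":[-8,7.45,0],"yaw":-0.06},{"hand":0,"slide":[-8,7.45,0],"yaw":-0.06}]'
```

```text
time_s: 15.3
tcp_pos: [0.5162, 0.0061, 0.3228]
ee_rot: [[0.123, -0.992, -0.001], [-0.992, -0.123, -0.0], [0.0, 0.001, -1.0]]
wrist_force: [0.0, 0.5, 0.3]
gripper_width: 1.001
```

```bash
python3 -m inch '[{"hand":0,"slide":[-0.1,-0.1,-4],"yaw":0},{"hand":0,"slide":[-0.1,-0.1,-8],"yaw":0},{"hand":0,"slide":[-0.1,-0.1,-11],"yaw":0},{"hand":0,"slide":[-0.1,-0.1,-13],"yaw":0},{"hand":0,"slide":[-0.1,-0.1,-15],"yaw":0},{"hand":0,"slide":[-0.1,-0.1,-16.5],"yaw":0},{"hand":0,"slide":[-0.1,-0.1,-17.6],"yaw":0},{"hand":0.5,"slide":[-0.1,-0.1,-17.6],"yaw":0}]'
python3 -m inch '[{"hand":1,"slide":[0,0,0],"yaw":0},{"hand":1,"slide":[0,0,0],"yaw":0},{"hand":1,"slide":[0,0,0],"yaw":0},{"hand":1,"slide":[0,0,0],"yaw":0},{"hand":1,"slide":[0,0,0],"yaw":0},{"hand":1,"slide":[0,0,0],"yaw":0},{"hand":1,"slide":[0,0,0],"yaw":0},{"hand":1,"slide":[0,0,0],"yaw":0},{"hand":1,"slide":[0,0,0],"yaw":0},{"hand":1,"slide":[0,0,0],"yaw":0}]'; python3 -c 'from h import *;print(sense()["moment"])'
```

```text
time_s: 16.3
tcp_pos: [0.5149, 0.0046, 0.1465]
ee_rot: [[0.122, -0.993, -0.002], [-0.993, -0.122, -0.001], [0.0, 0.002, -1.0]]
wrist_force: [-0.0, -0.3, 0.1]
gripper_width: 0.95
time_s: 17.55
tcp_pos: [0.5166, 0.0051, 0.1479]
ee_rot: [[0.122, -0.992, 0.004], [-0.993, -0.122, 0.001], [-0.0, -0.004, -1.0]]
wrist_force: [5.1, -1.0, -0.1]
gripper_width: 0.134
[-2.89478942e-01 -1.48768679e+00 -1.08535916e-03]
```

The bar is held at 11.7 mm and the jaws have aligned it. I'll turn in small steps while reading the moment.

```bash
M="python3 -c \"from station import sense;s=sense();print('Mz',round(s['moment'][2],3))\""
python3 -m inch '[{"hand":1,"slide":[0.1,0,0],"yaw":-0.04},{"hand":1,"slide":[0.1,0,0],"yaw":-0.08},{"hand":1,"slide":[0.1,0,0],"yaw":-0.08}]';eval $M
python3 -m inch '[{"hand":1,"slide":[0,0,0],"yaw":-0.04},{"hand":1,"slide":[0,0,0],"yaw":-0.08},{"hand":1,"slide":[0,0,0],"yaw":-0.08}]';eval $M
```

```text
time_s: 17.92
tcp_pos: [0.5167, 0.005, 0.1478]
ee_rot: [[0.043, -0.999, 0.002], [-0.999, -0.043, 0.0], [-0.0, -0.002, -1.0]]
wrist_force: [3.8, -0.1, 3.1]
gripper_width: 0.137
Mz -0.03
time_s: 18.3
tcp_pos: [0.5167, 0.005, 0.1478]
ee_rot: [[-0.036, -0.999, 0.001], [-0.999, 0.036, 0.0], [-0.0, -0.001, -1.0]]
wrist_force: [3.0, 0.6, 3.1]
gripper_width: 0.138
Mz 0.375
```

```bash
M="python3 -c \"from station import sense;s=sense();print('Mz',round(s['moment'][2],3))\""
python3 -m inch '[{"hand":1,"slide":[0,0,0],"yaw":-0.02},{"hand":1,"slide":[0,0,0],"yaw":-0.04},{"hand":1,"slide":[0,0,0],"yaw":-0.04}]';eval $M
python3 -m inch '[{"hand":1,"slide":[0,0,0],"yaw":-0.02},{"hand":1,"slide":[0,0,0],"yaw":-0.04},{"hand":1,"slide":[0,0,0],"yaw":-0.04}]';eval $M
```

```text
time_s: 18.68
tcp_pos: [0.5166, 0.005, 0.1477]
ee_rot: [[-0.077, -0.997, 0.001], [-0.997, 0.077, 0.0], [-0.0, -0.001, -1.0]]
wrist_force: [3.0, 1.0, 5.0]
gripper_width: 0.136
Mz 0.483
time_s: 19.05
tcp_pos: [0.5166, 0.005, 0.1477]
ee_rot: [[-0.117, -0.993, 0.001], [-0.993, 0.117, 0.0], [-0.0, -0.001, -1.0]]
wrist_force: [2.4, 1.3, 5.4]
gripper_width: 0.141
Mz 0.461
```

The moment has levelled off near 0.47 Nm, so the clutch has begun to give. I'll turn a little further to be clearly inside the good range.

```bash
M="python3 -c \"from station import sense;s=sense();print('Mz',round(s['moment'][2],3))\""
python3 -m inch '[{"hand":1,"slide":[0,0,0],"yaw":-0.03},{"hand":1,"slide":[0,0,0],"yaw":-0.06},{"hand":1,"slide":[0,0,0],"yaw":-0.06}]';eval $M
python3 -m inch '[{"hand":1,"slide":[0,0,0],"yaw":-0.03},{"hand":1,"slide":[0,0,0],"yaw":-0.06},{"hand":1,"slide":[0,0,0],"yaw":-0.06}]';eval $M
```

```text
time_s: 19.42
tcp_pos: [0.5165, 0.005, 0.1477]
ee_rot: [[-0.176, -0.984, 0.001], [-0.984, 0.176, 0.0], [-0.0, -0.001, -1.0]]
wrist_force: [3.6, 0.6, 6.0]
gripper_width: 0.138
Mz 0.465
time_s: 19.8
tcp_pos: [0.5165, 0.005, 0.1477]
ee_rot: [[-0.235, -0.972, 0.001], [-0.972, 0.235, 0.0], [-0.0, -0.001, -1.0]]
wrist_force: [2.6, 0.8, 5.2]
gripper_width: 0.14
Mz 0.469
```

The width stayed constant while the moment held at 0.47 Nm, so the bar followed the jaws and slip is about 0.15–0.2 rad. I'll release, retreat and verify.

```bash
python3 -m inch '[{"hand":0,"slide":[0,0,0],"yaw":0},{"hand":0,"slide":[0,0,0],"yaw":0},{"hand":0,"slide":[0,0,0],"yaw":0},{"hand":0,"slide":[0,0,0],"yaw":0},{"hand":0,"slide":[0,0,0],"yaw":0},{"hand":0,"slide":[0,0,0],"yaw":0}]'
python3 -m inch '[{"hand":0,"slide":[0,0,2],"yaw":0},{"hand":0,"slide":[0,0,5],"yaw":0},{"hand":0,"slide":[0,0,9],"yaw":0},{"hand":0,"slide":[0,0,14],"yaw":0},{"hand":0,"slide":[0,0,19],"yaw":0},{"hand":0,"slide":[-1,-6,19],"yaw":0},{"hand":0,"slide":[-3,-12,19],"yaw":0},{"hand":0,"slide":[-5,-18,19],"yaw":0},{"hand":0,"slide":[-8,-24,19],"yaw":0},{"hand":0,"slide":[-8,-24,19],"yaw":0}]'
python3 -m inch '[{"hand":0,"slide":[-2,-6,0],"yaw":0},{"hand":0,"slide":[-4,-12,0],"yaw":0},{"hand":0,"slide":[-4,-12,0],"yaw":0}]'
python3 - <<'E'
from h import *
snap("side","s6.png",(210,100,400,290),2.2);snap("top","t6.png",(255,160,365,260),3.5)
a=cv2.imread("pics/s6.png");b=cv2.imread("pics/t6.png")
cv2.imwrite("pics/st6.png",np.hstack([a,cv2.copyMakeBorder(b,0,a.shape[0]-b.shape[0],0,0,0)]))
for x,y,z in((40,6,.07),(40,6,.206),(-26,-52,.102)):print((proj("top",W(x,y,z))-[255,160])*3.5+[418,0])
E
```

```text
time_s: 20.55
tcp_pos: [0.516, 0.0048, 0.1472]
ee_rot: [[-0.236, -0.972, -0.0], [-0.972, 0.236, -0.0], [0.0, 0.0, -1.0]]
wrist_force: [-0.7, 0.0, -0.8]
gripper_width: 0.738
time_s: 21.8
tcp_pos: [0.4341, -0.2378, 0.3372]
ee_rot: [[-0.241, -0.97, -0.001], [-0.97, 0.241, 0.0], [0.0, 0.001, -1.0]]
wrist_force: [-0.0, -0.3, 0.4]
gripper_width: 0.997
time_s: 22.18
tcp_pos: [0.3951, -0.3575, 0.3367]
ee_rot: [[-0.24, -0.971, -0.001], [-0.971, 0.24, 0.0], [-0.0, 0.001, -1.0]]
wrist_force: [-0.7, 1.2, -0.0]
gripper_width: 1.001
[586.22378356 121.19958691]
[578.62507109 101.88107403]
[655.10985111 174.16553505]
```

View pics/st6.png

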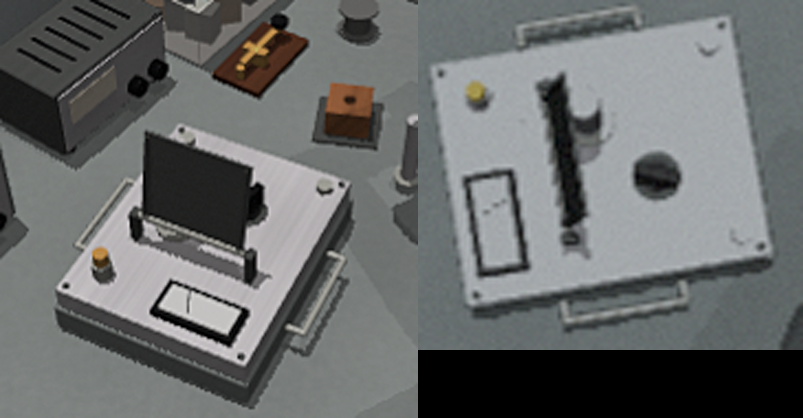

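```bash
python3 -c 'from station import finish_job;print(finish_job())'
```

```text
the job is handed in; nothing more can be done
None
```

The job is done and handed in at about 22 s of the 72 s allowed.

- **Rod and flap:** I took the middle-sized rod from its stand and lifted the flap's free edge on the collar. I then stood the rod in the hole. It came to rest at the expected height (TCP z 0.2442 against 0.244) with about 5 N upward force. While it went in, the hole pushed back sideways with up to about 5 N, so I shifted the rod 0.8 mm.
- **Knob:** Closing the jaws aligned the bar, which turned it about 0.35 rad. I then turned it clockwise in small steps until the moment levelled off at about 0.47 Nm. The grip width stayed constant, so the bar followed the jaws rather than slipping in them. I estimate the clutch slip at about 0.15–0.2 rad from the turn angle and moment; I couldn't read it directly.
- **Last pictures:** The flap is propped open on the upright rod, and the knob bar lies at the angle the jaws left it. The adapter and the key look where they were. The headphones, jar and carton were not in the last view, and no move went near them. The gripper is open and well clear.
- **Disagreement:** The side and top cameras differed by a few millimetres on the panel corners. The rod's seated position agreed with the pose I settled on to about 1 mm.

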